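# Set the bench air valve two turns open

### The job

Set the bench air valve: lift its loose blue dust cover off by the knob and stand it upright on the desk beside the valve, rim down, without dropping it. Then take the crank handle, turn the wheel clockwise until it comes to its stop, back it off exactly two full turns anticlockwise, and finish while still gripping the handle there, keeping the wheel still. Leave the tools and containers round about where they are.

Things in the scene. Friction and masses are not known exactly. Their poses are not given: they have to be found in the camera images.
- dust_cover: loose blue cover, an upside-down pot 120 mm across, 84 high, wall 4, 0.1 to 0.2 kg. Black knob on top 26 mm across, 22 high, 10 mm above the cover top on a neck. Origin: middle of the knob, 105 mm above the cover's rim; z up. Starts over the wheel, rim on the valve shoulder 26 mm above the desk, 4 mm play round a collar; lift it 80 mm to clear the handle
- valve_base: fixed grey metal valve body, 136 mm across at the foot, shoulder 124 mm across and 26 high, collar 104 mm across up to 42 high; two brass hose barbs 14 mm above the desk reach out to 97 mm from the axis at 0.6 rad either side of its +x axis (the back). Origin on the axis, on the desk; z up. Yaw up to 0.6 rad
- wheel_centre (a point): centre of the red hand wheel, on its vertical axis, 50 mm above the desk; the wheel's rim is 84 mm in outside diameter and 10 mm thick, with its top 55 mm and its hub's top 59 mm above the desk
- air_wheel (a joint): angle by which the valve is open (rad): 0 at the closed stop, growing anticlockwise seen from above (opening), 6.283 a turn, range 0 to 20.5. Starts between 2 and 6.2. Turns with light friction (about 1 N at the handle) and stays where it is left; at the stop it is rigid
- crank_handle: black upright round handle on the wheel's rim, 18 mm in diameter, 40 mm high (58 to 99 mm above the desk), 37 mm from the wheel's axis. Origin at its middle, 79 mm above the desk. It revolves freely on its pin, so a gripper holding it need not turn as it goes round. At valve_base yaw 0 and joint 0 it lies on the +x side of the axis
- parts_tin: shallow round tin of screws, 64 mm across, 16 high, at the left of the desk; a bystander, loose, origin at the centre of its underside
- solder_reel: reel of solder, 66x54x34 mm, at the left of the desk; a bystander, loose, origin at the centre of its underside
- wash_bottle: clear bottle with black cap, 72 mm across, 138 high, at the right; a bystander, loose, origin at the centre of its underside
- side_cutter: red-handled side cutter, 44x111x12 mm, lying flat at the right; a bystander, loose, origin at the centre of its underside
- screwdriver_0: small screwdriver with red handle, 151 mm long, 11 thick, lying at the right front; a bystander, loose, origin at the centre of its underside

How it is judged:
By the outcome, as a careful person would: the job done as asked, in the order asked, and still so for the second after the job is handed in, while the arm keeps its last pose, push and grip.
It also fails if it takes over 72 s, if anything falls off the work surface, if the arm or the gripper's body presses on something with over 40 N, if the wrist force passes 120 N, or if a joint passes its speed limit or range.

### The arm

A 6-joint arm with a two-finger parallel gripper is mounted at the origin on a cart in front of the work surface, level with it; the furniture and walls round the work are solid. World frame = base frame: x ahead of the robot, y to its left, z up, the work surface at z = 0. Lengths are in m, angles in rad, forces in N, time in s.
With the tool pointing down it reaches from about 0.35 to 0.975 m from the base axis. Payload 4.9 kg.
Tool frame: the origin (TCP) lies at the very end of the fingers, on their centre line; the grasp point (between the pads) lies 19 mm behind it (pinch_z is the distance from the TCP to the grasp point, in m); z points along the fingers, y is the line along which they close (so a half turn about z gives the same grasp; the last joint's range is limited). The gripper opens to 85 mm and grips with 20 to 120 N. Pads are 22 mm wide; open, the fingers measure 114 mm over their backs; the gripper's body (76 mm by 85 mm) begins 54 mm behind the grasp point. The pads swing forward as they close: fully open they stand 13 mm farther back than shut.
Start: joints at [-1.335, 0.053, 1.613, -0, 1.476, -0.119], TCP at [0.217, -0.586, 0.231] pointing down, gripper open.
Joint ranges: [-3.01, 3.01], [-1.01, 2.22], [0.06, 2.58], [-1.02, 4.17], [0.09, 2.62], [-3.14, 3.14]. Speed limits (rad/s): [2.57, 2.57, 3.14, 3.14, 3.14, 3.14].

### API

Orientations are given as a unit quaternion [w, x, y, z].
In Python, from plant import * gives the robot as it stands. The module is installed in compiled form; this text tells all that it offers.
- The arm moves only by the tool play_rows, never from a script. Its arguments are lists of equal length, an entry for each row: "linear": the shift along the world's x, y, z in m, a list of three; "turn": the turn about the world's z in degrees. A call has 1 to 8 rows; each row shifts and turns the commanded pose from where the row before left it; what a row does not reach is not made up. A row lasts 1/8 s, in which the tool goes at most 62.5 mm and 10.7 degrees, less where a joint would pass 70% of its speed; a pose out of reach is approached as far as the arm can. A call is refused whole if a number of a shift passes 0.0625 or a number of a turn 10.7, either way. A call with a gripper value outside its range is refused whole. "hand" is the finger opening in m, from 0 to 0.0854, set as the call begins (left out, the last holds). The fingers move at their own pace and stop on an object; the grip force is fixed at half the most. Time passes only in rows, so rows that do not move let the fingers close. It gives the time, the measured TCP pose, the force, the opening and the grip force at its end, in the units of the state.
- state(): the state, without advancing time (a new reading comes with each control period).
- grab_frame(name): name is "scene" or "top" or "wrist"; returns the picture (384x512x3 uint8, red, green, blue); there is no depth.
- camera_info(name): a dict with "camera_matrix" (3x3 intrinsics, pixels), "origin" and "attitude" of the camera in the world; the wrist camera has in their place "mount" (4x4, takes a point from camera to tool coordinates, whose origin is the TCP and whose axes are the flange's). Camera axes: x right, y down, z forward; pixel columns grow to the right and rows downward; lengths in m; the calibration is good to about 2 mm. A picture is of the moment at which its call begins: read the wrist's pose just before it. camera_info takes no time and is no camera call.
- job_done(): hands the job in; it is judged then, once.
Trained networks look in the newest picture that a camera, given by its name, has taken for a name from the list of things; names that differ only in an ending like _2 or _b are one class to them, and where a whole thing is asked for, a point or a joint stands for the part that bears it (a point fixed in the world has none). Each returns a list of dicts, best first, with "p" (0 to 1); they miss things now and then, are a little off and sometimes report something else, mostly with a low value. They report only what shows in the picture. A call takes as long as a camera call.
- trace(camera, thing): "region" (384x512 bool, what is visible of it) and "location" ([column, row] in pixels, amid what is visible of it).
The state is a dict: "time": time; "joint_pos": joint angles; "joint_vel": joint speeds; "joint_efforts": joint torques, N m; "tool_pos": TCP position; "tool_rot": TCP orientation; "contact_force": force on the tool from outside, world axes, zero at the start; "ft_torque": the same for the moment, N m; "gripper_width": opening from 0.0 (shut) to 1.0 (fully open); "grasp_force": force on a finger pad.
Only numpy, scipy, OpenCV 4.12 (cv2) and the standard library are available. Lean on these libraries where they do the work, as an engineer would, in place of code of your own. Each camera call takes 0.05 s, during which the arm holds its last target. There are 200 camera calls.

## Working session

There is one attempt and no reset: what is moved stays moved. The work goes in short steps, Python scripts to look and compute and a tool call to move; the robot and the scene stay as the last step left them, time stands still between calls to the robot, and variables do not carry over. Pictures are saved under pics/ and viewed, at most 10 in all, crops included, and the job is handed in when it is done.

Besides the shell and the picture viewer there is one more tool, called after ">>>" as name([rows], argument=value, ...), one row to a line, values as JSON. play_rows: Moves the arm, as the interface text tells. Its arguments: {"type":"object","properties":{"linear":{"type":"array","items":{"type":"array","items":{"type":"number"}}},"turn":{"type":"array","items":{"type":"number"}},"hand":{"type":"number"}},"required":["linear","turn"]}

```bash
mkdir -p pics; cat > h.py <<'E'
from plant import *
import numpy as np, cv2
from scipy.spatial.transform import Rotation as R
def cam(name):
    c=camera_info(name);K=np.array(c["camera_matrix"])
    if name=="wrist":
        s=state();q=s["tool_rot"];T=np.eye(4);T[:3,:3]=R.from_quat([q[1],q[2],q[3],q[0]]).as_matrix();T[:3,3]=s["tool_pos"]
        M=T@np.array(c["mount"]);return K,M[:3,:3],M[:3,3]
    a=np.array(c["attitude"],float)
    Rm=a if a.shape==(3,3) else R.from_quat([a[1],a[2],a[3],a[0]]).as_matrix()
    return K,Rm,np.array(c["origin"])
def hit(name,px,z):
    K,Rm,o=cam(name);d=Rm@np.linalg.inv(K)@np.array([px[0],px[1],1.]);return o+d*(z-o[2])/d[2]
def snap(name,f=None):
    im=grab_frame(name)
    if f: cv2.imwrite("pics/"+f,cv2.cvtColor(im,cv2.COLOR_RGB2BGR))
    return im
E
python3 - <<'E'
from h import *
a=snap("scene");b=snap("top")
cv2.imwrite("pics/a.png",cv2.resize(np.vstack([a,b])[:,:,::-1],(400,600)) if 0 else cv2.resize(np.hstack([a,b])[:,:,::-1],(800,300)))
cv2.imwrite("pics/top.png",b[:,:,::-1])
for n,z in [("dust_cover",.1),("valve_base",.02),("parts_tin",.01),("solder_reel",.02),("wash_bottle",.07),("side_cutter",.006),("screwdriver_0",.006)]:
    for r in trace("top",n)[:1]:
        g=r["region"];ys,xs=np.nonzero(g);print(n,r["p"],r["location"],hit("top",r["location"],z).round(3),xs.min(),xs.max(),ys.min(),ys.max())
print(camera_info("top"),camera_info("scene"),camera_info("wrist"),state())
E
```

```text
dust_cover 0.93 [261.3, 182.3] [ 0.512 -0.194  0.1  ] 239 285 157 205
valve_base 0.67 [248.5, 201.4] [ 0.471 -0.16   0.02 ] 232 283 152 210
parts_tin 0.79 [133.7, 225.5] [0.398 0.151 0.01 ] 124 148 212 235
solder_reel 0.81 [133.6, 168.2] [0.555 0.159 0.02 ] 123 145 159 179
wash_bottle 0.81 [364.4, 171.3] [ 0.553 -0.467  0.07 ] 347 379 156 187
side_cutter 0.53 [384.0, 212.5] [ 0.451 -0.534  0.006] 366 397 202 230
screwdriver_0 0.58 [349.9, 236.4] [ 0.383 -0.44   0.006] 318 368 229 243
{'camera_matrix': array([[477.74115167,   0.        , 262.75060036],
       [  0.        , 477.74115167, 191.81539798],
       [  0.        ,   0.        ,   1.        ]]), 'origin': array([ 0.3185212 , -0.1950275 ,  1.31652028]), 'attitude': array([-0.04704119,  0.71388821, -0.69687695,  0.05013253])} {'camera_matrix': array([[488.85551867,   0.        , 247.25551686],
       [  0.        , 488.85551867, 195.02180169],
       [  0.        ,   0.        ,   1.        ]]), 'origin': array([-0.58095302, -0.80480957,  0.76127183]), 'attitude': array([-0.45159478,  0.7433258 , -0.41973132,  0.25952752])} {'c
[... 552 characters left out ...]
ay([-1.33502157e+00,  5.27885281e-02,  1.61300441e+00,  1.22766065e-05,
        1.47599946e+00, -1.18985000e-01]), 'joint_vel': array([-0.00054539,  0.0002361 , -0.00121044,  0.00015345, -0.0001627 ,
       -0.00052009]), 'joint_efforts': array([ 6.16911279e-05, -3.93122613e+01, -3.69913745e+01, -1.48405770e-04,
        1.82871376e-03, -4.02806748e-06]), 'tool_pos': array([ 0.21710061, -0.58601429,  0.23118619]), 'tool_rot': array([-1.00061041e-04,  9.84309492e-01,  1.76450597e-01,  2.71415650e-07]), 'contact_force': array([ 0.41797417,  0.39810838, -0.3175425 ]), 'ft_torque': array([ 4.17656182e-03, -8.45682233e-05, -4.84685552e-03]), 'grasp_force': 0.0, 'gripper_width': 0.9998758550800169}
```

View pics/top.png

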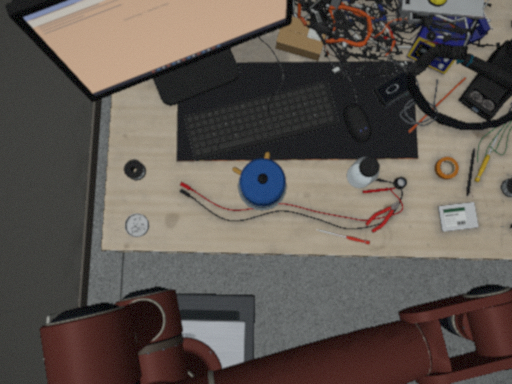

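View pics/a.png

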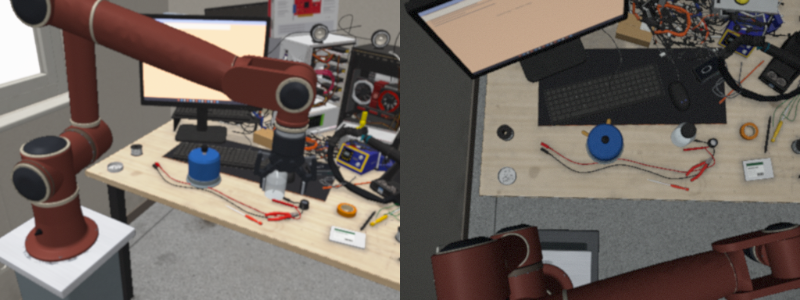

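The top view shows the blue cover at pixel (262,182), with the knob near (263,179) and the barbs at about (267,156) and (236,170). There is clear desk to its right, between columns 290 and 345. I'll approach now and measure the knob from close by.

>>> play_rows([
  [0.035,0.048,0.005],
  [0.035,0.048,0.005],
  [0.035,0.048,0.005],
  [0.035,0.048,0.005],
  [0.035,0.048,0.005],
  [0.035,0.048,0.005],
  [0.035,0.048,0.005],
  [0.035,0.048,0.005],
], turn=[0,0,0,0,0,0,0,0], hand=0.06)

```text
time: 1.45
tool_pos: [0.498, -0.2003, 0.2718]
tool_rot: [0.0, 0.984, 0.176, 0.0]
contact_force: [0.7, -0.6, -0.2]
gripper_width: 0.701
grasp_force: 0.0
```

```bash
python3 - <<'E'
from h import *
s=state();print(s["tool_pos"],s["tool_rot"],s["joint_pos"],s["gripper_width"])
w=snap("wrist","w1.png")
for r in trace("wrist","dust_cover")[:1]:
    print(r["p"],r["location"])
    g=r["region"];v=cv2.cvtColor(w,cv2.COLOR_RGB2HSV)[:,:,2]
    ys,xs=np.nonzero(g);print(xs.min(),xs.max(),ys.min(),ys.max())
b=snap("top");bb=cv2.resize(b[140:270,170:400],(690,390),interpolation=cv2.INTER_CUBIC)
cv2.imwrite("pics/w1t.png",np.vstack([cv2.resize(w,(280,210))[:,:,::-1],])) if 0 else None
cv2.imwrite("pics/c1.png",np.hstack([cv2.resize(w,(512,384)),cv2.resize(b[150:260,230:312],(286,384),interpolation=cv2.INTER_CUBIC)])[:,:,::-1])
for p in [(267,156),(236,170),(262,160),(317,160),(317,210),(300,210),(340,213)]: print(p,hit("top",p,.014 if p[0]<270 and p[0]!=262 else 0).round(3))
print(hit("top",(263,179),.142))
E
```

```text
[ 0.49803978 -0.20034384  0.27180059] [3.42330929e-04 9.84308711e-01 1.76454300e-01 3.52083928e-04] [-5.21083593e-01 -1.81029362e-01  1.76895349e+00 -7.15346443e-05
  1.55268899e+00  6.94947838e-01] 0.7010464198125659
0.83 [256.6, 155.6]
202 312 99 209
(267, 156) [ 0.6   -0.208  0.014]
(236, 170) [ 0.558 -0.123  0.014]
(262, 160) [ 0.591 -0.194  0.   ]
(317, 160) [ 0.595 -0.349  0.   ]
(317, 210) [ 0.454 -0.35   0.   ]
(300, 210) [ 0.453 -0.303  0.   ]
(340, 213) [ 0.447 -0.414  0.   ]
[ 0.51337017 -0.1980959   0.142     ]
```

View pics/c1.png

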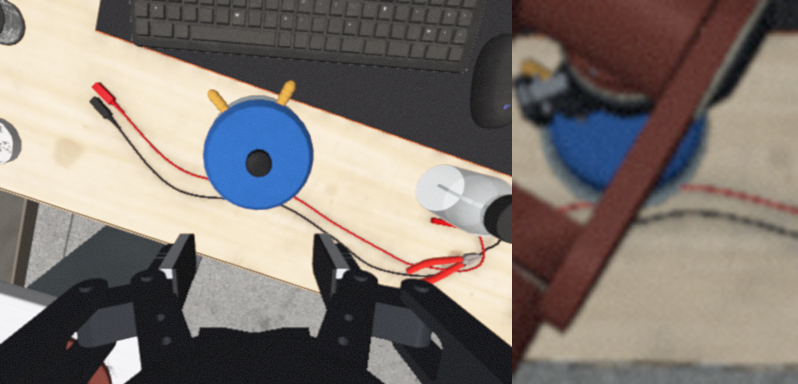

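The wrist view shows the knob top at about (259,161), the cover spanning columns 202–312, and the barb tips at about (211,93) and (292,84).

```bash
python3 - <<'E'
from h import *
w=cv2.imread("pics/w1.png");g=w.max(2)
m=np.zeros(g.shape,np.uint8);m[135:190,230:290]=(g[135:190,230:290]<70)
n,l,st,c=cv2.connectedComponentsWithStats(m);k=1+st[1:,4].argmax();print(st[k],c[k],hit("wrist",c[k],.137))
A=hit("wrist",(211,93),.014);B=hit("wrist",(292,84),.014);print(A,B,np.linalg.norm(A-B),"expect",2*.097*np.sin(.6))
mid=(A+B)/2;d=(A-B)[:2];u=np.array([d[1],-d[0]])/np.linalg.norm(d);print("yaw",np.arctan2(u[1],u[0]),mid[:2]-u*.097*np.cos(.6))
E
```

```text
[246 150  25  26 516] [258.35077519 162.68217054] [ 0.51907503 -0.19631227  0.137     ]
[ 0.56256966 -0.11642289  0.014     ] [ 0.60943482 -0.21000777  0.014     ] 0.10466361724795392 expect 0.10954063983863686
yaw 0.46426899308132275 [ 0.51441885 -0.19906265]
```

>>> play_rows([
  [0.009,0.002,-0.03],
  [0.009,0.002,-0.04],
  [0,0,-0.04],
  [0,0,-0.03],
  [0,0,-0.015],
  [0,0,-0.003],
  [0,0,0],
], turn=[0,0,0,0,0,0,0])

```text
time: 2.48
tool_pos: [0.5157, -0.1988, 0.1146]
tool_rot: [0.001, 0.984, 0.176, 0.001]
contact_force: [0.5, 0.5, 0.2]
gripper_width: 0.702
grasp_force: 0.0
```

>>> play_rows([
  [0,0,0],
  [0,0,0],
  [0,0,0],
  [0,0,0],
  [0,0,0],
  [0,0,0],
], turn=[0,0,0,0,0,0], hand=0.0)

```text
time: 3.22
tool_pos: [0.5159, -0.1986, 0.1146]
tool_rot: [0.001, 0.984, 0.176, 0.001]
contact_force: [-0.4, -1.7, 6.3]
gripper_width: 0.286
grasp_force: 59.1
```

>>> play_rows([
  [0,0,0.005],
  [0,0,0.01],
  [0,0,0.015],
  [0,0,0.02],
  [0,0,0.025],
  [0,0,0.025],
  [0,0,0.01],
  [0,0,0],
], turn=[0,0,0,0,0,0,0,0])

```text
time: 4.22
tool_pos: [0.5156, -0.1983, 0.2246]
tool_rot: [0.001, 0.984, 0.176, 0.001]
contact_force: [0.0, 0.3, -2.2]
gripper_width: 0.283
grasp_force: 58.9
```

```bash
python3 - <<'E'
from h import *
s=state();print(s["tool_pos"],s["contact_force"],s["gripper_width"])
a=snap("scene");w=snap("wrist","w2.png")
cv2.imwrite("pics/c2.png",np.hstack([cv2.resize(a[120:312,200:456],(400,300)),cv2.resize(w,(400,300))])[:,:,::-1])
E
```

```text
[ 0.51556157 -0.19829581  0.22461168] [ 0.03714664  0.26461025 -2.1871043 ] 0.28310658505787145
```

View pics/c2.png

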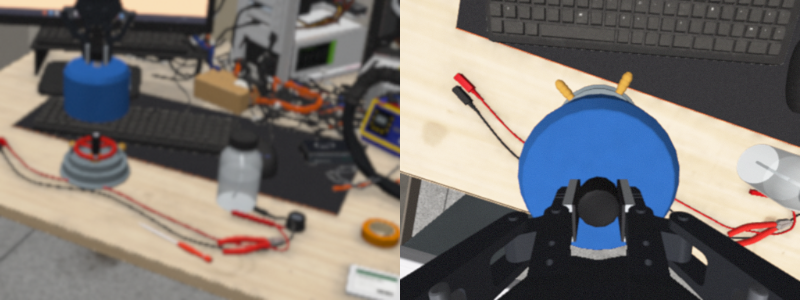

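>>> play_rows([
  [0.002,-0.025,0],
  [0.002,-0.05,0],
  [0,-0.05,0],
  [0,-0.025,-0.01],
  [0,0,-0.03],
  [0,0,-0.04],
  [0,0,-0.03],
  [0,0,-0.01],
], turn=[0,0,0,0,0,0,0,0])

```text
time: 5.32
tool_pos: [0.5171, -0.3477, 0.0993]
tool_rot: [-0.002, 0.984, 0.176, -0.002]
contact_force: [-0.2, 0.3, -1.4]
gripper_width: 0.283
grasp_force: 59.3
```

>>> play_rows([
  [0,0,-0.005],
  [0,0,-0.004],
  [0,0,-0.003],
  [0,0,-0.002],
  [0,0,0],
], turn=[0,0,0,0,0])

```text
time: 5.95
tool_pos: [0.5192, -0.3481, 0.0895]
tool_rot: [0.0, 0.984, 0.177, 0.0]
contact_force: [-0.5, 0.7, -1.9]
gripper_width: 0.285
grasp_force: 59.3
```

>>> play_rows([
  [0,0,-0.0015],
  [0,0,0],
  [0,0,-0.0015],
  [0,0,0],
], turn=[0,0,0,0])

```text
time: 6.45
tool_pos: [0.5194, -0.3485, 0.0886]
tool_rot: [0.0, 0.984, 0.176, 0.0]
contact_force: [-3.6, 2.5, 9.0]
gripper_width: 0.281
grasp_force: 60.5
```

>>> play_rows([
  [0,0,0],
  [0,0,0],
  [0,0,0],
  [0,0,0.005],
  [0,0,0.03],
  [0,0,0.05],
  [0,0.03,0.05],
  [0,0.03,0.02],
], turn=[0,0,0,0,0,0,0,0], hand=0.055)

```text
time: 7.45
tool_pos: [0.5204, -0.2885, 0.2463]
tool_rot: [0.002, 0.984, 0.176, 0.002]
contact_force: [0.7, 0.2, -0.2]
gripper_width: 0.643
grasp_force: 0.0
```

>>> play_rows([
  [-0.01,0.03,0.02],
  [-0.01,0.03,0.02],
  [0,0.02,0],
  [0,0,0],
], turn=[0,0,0,0])

```text
time: 7.95
tool_pos: [0.4992, -0.2072, 0.2807]
tool_rot: [0.0, 0.984, 0.177, -0.0]
contact_force: [0.1, 0.2, -0.4]
gripper_width: 0.649
grasp_force: 0.0
```

```bash
python3 - <<'E'
from h import *
s=state();print(s["tool_pos"],s["gripper_width"])
a=snap("scene");w=snap("wrist","w3.png")
cv2.imwrite("pics/c3.png",np.hstack([cv2.resize(a[120:312,200:456],(290,384)),w])[:,:,::-1])
for n,z in [("crank_handle",.099),("wheel_centre",.055),("dust_cover",.1)]:
    for r in trace("wrist",n)[:1]:
        ys,xs=np.nonzero(r["region"]);print(n,r["p"],r["location"],hit("wrist",r["location"],z),xs.min(),xs.max(),ys.min(),ys.max())
E
```

```text
[ 0.49919989 -0.20715012  0.28072781] 0.6486644967266246
crank_handle 0.48 [256.8, 184.0] [ 0.48826605 -0.21516322  0.099     ] 248 263 172 193
wheel_centre 0.84 [253.8, 149.3] [ 0.51831378 -0.20051911  0.055     ] 220 283 114 192
dust_cover 0.79 [360.6, 183.9] [ 0.52930237 -0.32530078  0.1       ] 308 415 135 235
```

View pics/c3.png

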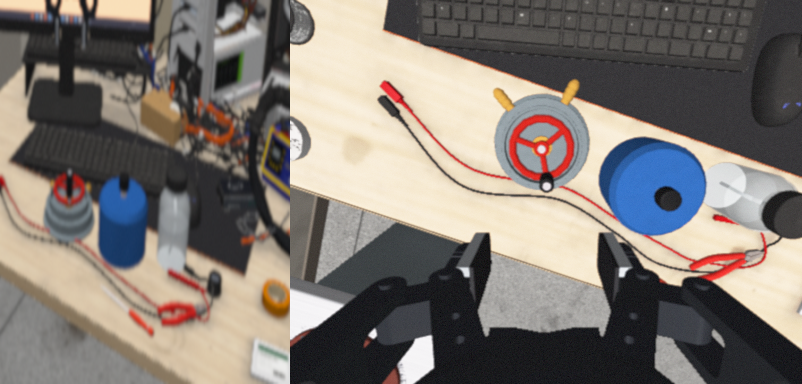

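The cover stands upright at the valve's right. In the wrist frame the hub is at about (251,149) and the handle near (256,184). I'll zoom in on the handle.

```bash
python3 - <<'E'
from h import *
w=cv2.imread("pics/w3.png")
cv2.imwrite("pics/c4.png",cv2.resize(w[70:210,190:330],(560,560),interpolation=cv2.INTER_CUBIC))
for p,z in [((251,149),.059),((256,184),.099),((256,186),.099),((256,188),.099)]: print(p,hit("wrist",p,z))
E
```

```text
(251, 149) [ 0.51800537 -0.19704327  0.059     ]
(256, 184) [ 0.48793952 -0.21455106  0.099     ]
(256, 186) [ 0.48574078 -0.21536865  0.099     ]
(256, 188) [ 0.48353347 -0.21618943  0.099     ]
```

View pics/c4.png

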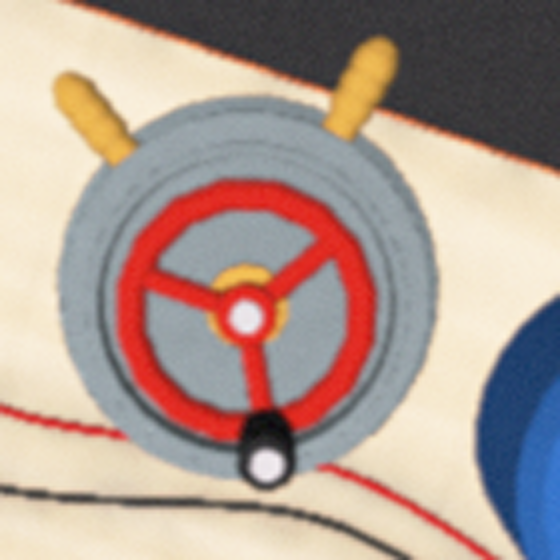

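The handle top is at wrist pixel (256.5,186) and the hub at (251,149). That puts the handle at about (0.4855,-0.2155) and the axis at (0.518,-0.197), 37.4 mm apart as expected. The joint is then at about 3.2 rad, so the stop is roughly half a turn clockwise.

>>> play_rows([
  [-0.008,-0.005,-0.03],
  [-0.006,-0.0035,-0.05],
  [0,0,-0.05],
  [0,0,-0.04],
  [0,0,-0.03],
  [0,0,-0.012],
  [0,0,-0.003],
  [0,0,0],
], turn=[0,0,0,0,0,0,0,0])

```text
time: 9.2
tool_pos: [0.4859, -0.2172, 0.0675]
tool_rot: [0.001, 0.984, 0.176, 0.001]
contact_force: [0.1, 0.2, 0.4]
gripper_width: 0.648
grasp_force: 0.0
```

>>> play_rows([
  [0,0,0],
  [0,0,0],
  [0,0,0],
  [0,0,0],
  [0,0,0],
  [0,0,0],
], turn=[0,0,0,0,0,0], hand=0.0)

```text
time: 9.95
tool_pos: [0.4858, -0.2169, 0.0674]
tool_rot: [0.001, 0.984, 0.176, 0.001]
contact_force: [-0.4, 0.4, 5.8]
gripper_width: 0.189
grasp_force: 58.5
```

```bash
cat > arc.py <<'E'
import numpy as np
def arc(p,c,steps,r=.037):
    "rows from commanded p round c by the angles steps (deg), first row pulling to radius r"
    a=np.arctan2(p[1]-c[1],p[0]-c[0])+np.radians(np.cumsum(steps))
    q=np.c_[c[0]+r*np.cos(a),c[1]+r*np.sin(a)]
    d=np.diff(np.vstack([p,q]),axis=0)
    print([[round(float(x),4),round(float(y),4),0] for x,y in d],q[-1].round(4))
E
python3 -c "
from arc import *
arc((.4858,-.2169),(.5179,-.1985),[-7.5]+[-15]*7)"
```

```text
[[-0.0021, 0.0043, 0], [-0.0025, 0.0093, 0], [0.0, 0.0097, 0], [0.0025, 0.0093, 0], [0.0049, 0.0083, 0], [0.0069, 0.0068, 0], [0.0084, 0.0048, 0], [0.0093, 0.0025, 0]] [ 0.5132 -0.1618]
```

>>> play_rows([
  [-0.0021,0.0043,0],
  [-0.0025,0.0093,0],
  [0.0,0.0097,0],
  [0.0025,0.0093,0],
  [0,0,0],
], turn=[0,0,0,0,0])

```text
time: 10.58
tool_pos: [0.4832, -0.1831, 0.0674]
tool_rot: [-0.0, 0.984, 0.177, 0.0]
contact_force: [-3.8, 2.3, 9.7]
gripper_width: 0.195
grasp_force: 59.1
```

>>> play_rows([
  [0.0049,0.0083,0],
  [0.0069,0.0068,0],
  [0.0084,0.0048,0],
  [0.0093,0.0025,0],
  [0,0,0],
], turn=[0,0,0,0,0])

```text
time: 11.2
tool_pos: [0.5139, -0.1606, 0.0675]
tool_rot: [-0.0, 0.984, 0.177, 0.001]
contact_force: [0.1, 2.9, 6.9]
gripper_width: 0.191
grasp_force: 58.7
```

```bash
python3 -c "
from arc import *
P=np.array([(.4858,-.2169),(.4832,-.1831),(.5139,-.1606)])
s=np.linalg.solve(np.c_[2*P,np.ones(3)],(P**2).sum(1));print(s[:2],np.sqrt(s[2]+s[0]**2+s[1]**2))
arc((.5136,-.1612),(.518,-.198),[-15]*3+[-8,-5,0])"
```

```text
[ 0.51733024 -0.1974746 ] 0.03703380141162072
[[0.0097, -0.0002, 0], [0.0093, -0.0026, 0], [0.0083, -0.0049, 0], [0.0038, -0.0035, 0], [0.0021, -0.0024, 0], [0.0, 0.0, 0]] [ 0.5468 -0.1748]
```

>>> play_rows([
  [0.0096,-0.0004,0],
  [0.0092,-0.0028,0],
  [0.0083,-0.0049,0],
  [0.0038,-0.0035,0],
  [0.0021,-0.0024,0],
  [0,0,0],
], turn=[0,0,0,0,0,0])

```text
time: 11.95
tool_pos: [0.5469, -0.1754, 0.0675]
tool_rot: [0.0, 0.984, 0.176, 0.002]
contact_force: [1.9, 0.7, 4.4]
gripper_width: 0.191
grasp_force: 58.7
```

>>> play_rows([
  [0.0008,-0.0011,0],
  [0.0008,-0.0011,0],
  [0,0,0],
], turn=[0,0,0])

```text
time: 12.32
tool_pos: [0.5483, -0.1774, 0.0675]
tool_rot: [0.0, 0.984, 0.176, 0.001]
contact_force: [1.5, 1.5, 6.2]
gripper_width: 0.186
grasp_force: 58.8
```

>>> play_rows([
  [0.0008,-0.0013,0],
  [0.0007,-0.0013,0],
  [0,0,0],
], turn=[0,0,0])

```text
time: 12.7
tool_pos: [0.5499, -0.18, 0.0675]
tool_rot: [0.0, 0.984, 0.176, 0.002]
contact_force: [1.7, 2.7, 5.0]
gripper_width: 0.19
grasp_force: 58.8
```

>>> play_rows([
  [0.0006,-0.0012,0],
  [0.0006,-0.0012,0],
  [0,0,0],
], turn=[0,0,0])

```text
time: 13.08
tool_pos: [0.5505, -0.1811, 0.0674]
tool_rot: [-0.001, 0.984, 0.177, 0.001]
contact_force: [-0.5, 5.0, 8.7]
gripper_width: 0.194
grasp_force: 59.0
```

>>> play_rows([
  [0.0007,-0.0014,0],
  [0,0,0],
  [0,0,0],
], turn=[0,0,0])

```text
time: 13.45
tool_pos: [0.5505, -0.1812, 0.0673]
tool_rot: [-0.003, 0.984, 0.177, 0.0]
contact_force: [-2.7, 10.8, 10.6]
gripper_width: 0.189
grasp_force: 59.6
```

At the stop, with TCP at (0.5505,-0.1812) and an orbit centre of (0.5173,-0.1975).

```bash
python3 -c "
from arc import *
arc((.5505,-.1812),(.5173,-.1975),[20]*18)"
```

```text
[[-0.0076, 0.0104, 0], [-0.0107, 0.0072, 0], [-0.0125, 0.0031, 0], [-0.0128, -0.0014, 0], [-0.0115, -0.0057, 0], [-0.0089, -0.0093, 0], [-0.0052, -0.0118, 0], [-0.0009, -0.0128, 0], [0.0036, -0.0123, 0], [0.0076, -0.0104, 0], [0.0107, -0.0072, 0], [0.0125, -0.0031, 0], [0.0128, 0.0014, 0], [0.0115, 0.0057, 0], [0.0089, 0.0093, 0], [0.0052, 0.0118, 0], [0.0009, 0.0128, 0], [-0.0036, 0.0123, 0]] [ 0.5505 -0.1812]
```

>>> play_rows([
  [-0.0012,0.0026,0],
  [-0.0076,0.0104,0],
  [-0.0107,0.0072,0],
  [-0.0125,0.0031,0],
  [-0.0128,-0.0014,0],
  [-0.0115,-0.0057,0],
  [0,0,0],
], turn=[0,0,0,0,0,0,0])

```text
time: 14.32
tool_pos: [0.4939, -0.1687, 0.0674]
tool_rot: [0.001, 0.984, 0.176, 0.0]
contact_force: [-0.4, -2.0, 6.5]
gripper_width: 0.188
grasp_force: 59.8
```

>>> play_rows([
  [-0.0089,-0.0093,0],
  [-0.0052,-0.0118,0],
  [-0.0009,-0.0128,0],
  [0.0036,-0.0123,0],
  [0.0076,-0.0104,0],
  [0.0107,-0.0072,0],
  [0,0,0],
], turn=[0,0,0,0,0,0,0])

```text
time: 15.2
tool_pos: [0.5023, -0.2313, 0.0674]
tool_rot: [-0.0, 0.984, 0.176, 0.001]
contact_force: [2.7, 2.9, 8.4]
gripper_width: 0.194
grasp_force: 59.6
```

>>> play_rows([
  [0.0125,-0.0031,0],
  [0.0128,0.0014,0],
  [0.0115,0.0057,0],
  [0.0089,0.0093,0],
  [0.0052,0.0118,0],
  [0.0009,0.0128,0],
  [-0.0036,0.0123,0],
  [0,0,0],
], turn=[0,0,0,0,0,0,0,0])

```text
time: 16.2
tool_pos: [0.5499, -0.1802, 0.0674]
tool_rot: [-0.0, 0.984, 0.177, 0.001]
contact_force: [3.4, 1.9, 7.0]
gripper_width: 0.194
grasp_force: 60.1
```

>>> play_rows([
  [-0.0076,0.0104,0],
  [-0.0107,0.0072,0],
  [-0.0125,0.0031,0],
  [-0.0128,-0.0014,0],
  [-0.0115,-0.0057,0],
  [-0.0089,-0.0093,0],
  [-0.0052,-0.0118,0],
  [0,0,0],
], turn=[0,0,0,0,0,0,0,0])

```text
time: 17.2
tool_pos: [0.4809, -0.19, 0.0674]
tool_rot: [0.001, 0.984, 0.176, 0.001]
contact_force: [4.8, -3.0, 6.5]
gripper_width: 0.19
grasp_force: 59.7
```

>>> play_rows([
  [-0.0009,-0.0128,0],
  [0.0036,-0.0123,0],
  [0.0076,-0.0104,0],
  [0.0107,-0.0072,0],
  [0.0125,-0.0031,0],
  [0.0128,0.0014,0],
  [0.0115,0.0057,0],
  [0,0,0],
], turn=[0,0,0,0,0,0,0,0])

```text
time: 18.2
tool_pos: [0.5388, -0.2275, 0.0674]
tool_rot: [0.0, 0.984, 0.177, 0.001]
contact_force: [2.0, -0.6, 7.3]
gripper_width: 0.191
grasp_force: 60.2
```

>>> play_rows([
  [0.0089,0.0093,0],
  [0.0052,0.0118,0],
  [0.0009,0.0128,0],
  [-0.0012,0.0051,0],
  [0,0,0],
  [0,0,0],
], turn=[0,0,0,0,0,0])

```text
time: 18.95
tool_pos: [0.5529, -0.1878, 0.0674]
tool_rot: [-0.0, 0.984, 0.177, 0.002]
contact_force: [5.3, 1.7, 6.3]
gripper_width: 0.194
grasp_force: 59.7
```

>>> play_rows([
  [-0.0018,0.004,0],
  [-0.0012,0.0023,0],
  [0,0,0],
  [0,0,0],
], turn=[0,0,0,0])

```text
time: 19.45
tool_pos: [0.5505, -0.1813, 0.0675]
tool_rot: [-0.0, 0.984, 0.176, 0.002]
contact_force: [7.4, 3.3, 5.1]
gripper_width: 0.195
grasp_force: 59.7
```

```bash
python3 - <<'E'
from h import *
s=state();p=s["tool_pos"];print(p,s["contact_force"],s["joint_vel"].round(4))
c=(.5173,-.1975);f=lambda q:np.degrees(np.arctan2(q[1]-c[1],q[0]-c[0]));print(f(p),f((.5505,-.1811)))
E
```

```text
[ 0.55046482 -0.1813439   0.06747783] [7.41960649 3.28379663 5.14174519] [-0.0008  0.0013 -0.001  -0.0017  0.0015 -0.0002]
25.972837981730102 26.288262124900225
```

Two turns are done to within 0.3°. I'll take one check of the scene before handing in.

```bash
python3 - <<'E'
from h import *
a=snap("scene","s5.png");cv2.imwrite("pics/c5.png",cv2.resize(a[120:340,130:450],(640,440))[:,:,::-1])
E
```

```text
(no output)
```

View pics/c5.png

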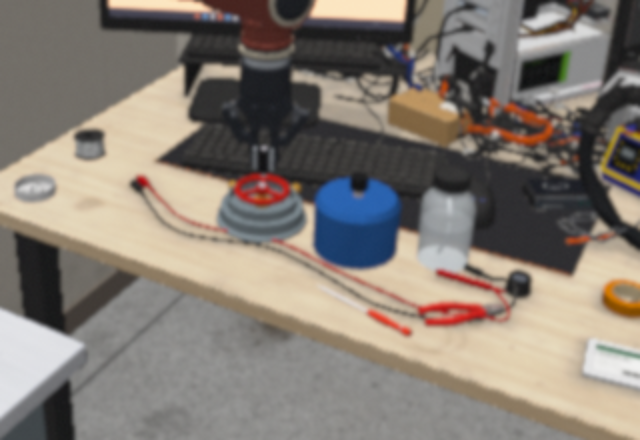

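The cover stands upright at crop (357,222), the gripper holds the handle at (263,165), and the tools and containers around look undisturbed.

```bash
python3 -c "
from plant import *
print(job_done())"
```

```text
the job is handed in; nothing more can be done
None
```

The job is handed in: the cover stands rim down on the desk to the right of the valve, the wheel went clockwise to its stop and back two full turns (within about 0.3° by measured tool position), and the gripper still holds the handle; the judge's result was not shown.

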